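Park the lathe's bed board against the back plate

TASK

Park the lathe's wooden bed board leaning against the stand's grey back plate; the base plate is slick and one of the two red toe stops is slack. First push the stops away from the back plate to find the one that slides, and put it out of use by pushing it right out to the end of its slot; then lean the board, brass end down and broad face to the back plate, squarely and centrally behind the stop that holds, so that its foot rests against that stop and its top against the back plate. Let go of it there, and leave the jar, the chuck key and the die where they are.

Things in the scene. Friction and masses are not known exactly. Their poses are not given: they have to be found in the camera images.
- stand: Fixed stand: slick aluminium base plate 320 x 240 x 6 mm (friction about 0.1) on the bench, and an upright grey back plate 320 mm wide, 10 mm thick, 340 mm high. Origin: bench level, middle of the back plate's front face. x along the back plate, y horizontally into the back plate (the base plate covers y = -240 to 0 mm), z up.
- stop_a_face (a point): Foot of one red toe stop's face towards the back plate, at base-plate level (6.5 mm over the bench). The stop is a block 44 mm wide (x), 16 mm thick, 28 mm high, on the -y side of this point, in a dark slot; axes as the stand's. At first 125 mm in front of the back plate and 75 mm left or right of the stand's middle. Looks do not tell which stop is slack.
- stop_b_face (a point): The same point of the other toe stop, of the same shape and look. The slack stop slides along the stand's -y under less than 2 N; the other does not move however hard it is pushed.
- stop_a (a joint): How far stop a has slid in its slot away from the back plate: 0 at the start, 0.05 m at the end of the slot.
- stop_b (a joint): The same for stop b.
- board_mid (a point): Centre of the wooden bed board, 320 x 60 x 14 mm, about 0.3 kg. x along it from the brass-capped end to the other, y across, z out of its upper face. At first on the rest, brass end low, rising at 18 degrees roughly towards the back plate; its middle is free at both edges and underneath. Leaning between a stop not slid and the back plate it stands at 69.5 degrees to the horizontal.
- board_foot (a point): Centre of the board's brass-capped end face, 160 mm from the board's centre.
- board_top (a point): Centre of the board's other end face, 160 mm from the board's centre.
- rest: Fixed green rest under the board, narrower (50 mm) than the board: two steel cross bars 110 mm to either side of the board's middle, about 26 mm and 94 mm high, and a lip below the brass end. Origin at bench level under its middle; y towards the board's high end.
- paste: Blue jar with a yellow lid, diameter 54 mm, 60 mm high; a bystander. Origin at the middle of its underside.
- chuck_key: Steel T-shaped chuck key lying on the bench, about 90 mm each way, 16 mm high; a bystander. Origin at bench level at the square end of its shank; x along the shank to the cross bar.
- die: Dark round thread die lying on the bench, diameter 38 mm, 11 mm high; a bystander. Origin at the middle of its underside.

How it is judged:
By the outcome, as a careful person would: the job done as asked, in the order asked, and still so for the second after the job is handed in, with the robot touching nothing.
It also fails if it takes over 72 s, if anything falls off the work surface, if the arm or the gripper's body presses on something with over 40 N, if the wrist force passes 120 N, or if a joint passes its speed limit or range.

ROBOT

A 7-joint arm with a two-finger parallel gripper is mounted at the origin on the work surface. World frame = base frame: x ahead of the robot, y to its left, z up, the work surface at z = 0. Lengths are in mm, angles in degrees, forces in N, time in s.
With the tool pointing down it reaches from about 425 to 875 mm from the base axis. Payload 8.4 kg.
Tool frame: the origin (TCP) lies between the finger pads; the fingertips stand 11 mm ahead of it and the grasp point (between the pads) lies 8 mm behind it; z points along the fingers, y is the line along which they close (so a half turn about z gives the same grasp; the last joint's range is limited). The gripper opens to 87 mm and grips with 3 to 60 N. Pads are 19 mm wide; open, the fingers measure 117 mm over their backs; the gripper's body (75 mm by 190 mm) begins 51 mm behind the grasp point.
Start: joints at [-5.684, 19.091, 2.286, 83.961, -0.768, 76.965, -3.352], TCP at [649.972, -0.012, 233.546] pointing down, gripper open.
Joint ranges: [-147.57, 147.57], [-21.85, 119.76], [-74.77, 79.35], [14.55, 137.4], [-85.83, 265.84], [4.83, 119.75], [-152.11, 152.11]. Speed limits (degrees/s): [127.2, 127.2, 159.86, 159.86, 180, 180, 180].

INTERFACE

Orientations are given as a 3x3 rotation matrix whose columns are the frame's x, y, z axes.
In Python, from bench import ctrl gives the robot as it stands.
- The arm moves only by the tool carry_out, never from a script. Its argument "commands" is a list of rows, each an object with "grip": the closure in counts, from 0 (fully open) to 255 (shut); "linear": the shift along the tool's x, y, z in cm, a list of three; "twist": the turn, a rotation vector about the tool's x, y, z in degrees, a list of three. A call has 1 to 12 rows; each row is the pose to reach, as a shift and turn from the pose commanded when the call began, along the tool's axes at that moment; what a row does not reach only later rows make up. A row lasts 1/10 s, in which the tool goes at most 50 mm and 8.59 degrees, less where a joint would pass 70% of its speed; a pose out of reach is approached as far as the arm can. A call with a gripper value outside its range is refused whole. The fingers move at their own pace and stop on an object; "newtons" is the grip in N (left out, the last holds). Time passes only in rows, so rows that repeat a pose let the fingers close. It gives the time, the measured TCP pose, the force, the opening and the grip force at its end, in the units of the state.
- ctrl.read_state(): the state, without advancing time (a new reading comes with each control period).
- ctrl.grab_frame(name): name is "scene" or "side" or "wrist"; returns the picture (384x512x3 uint8, red, green, blue); there is no depth.
- ctrl.camera_info(name): a dict with "fov_y" (degrees; the focal length in pixels is half the picture's height over the tangent of half this angle, whatever the lens; pixels are square), "cx", "cy" (the principal point, pixels), "extrinsics" (4x4, takes a point from camera to world coordinates); the wrist camera has in their place "mount" (4x4, takes a point from camera to tool coordinates, whose origin is the TCP and whose axes are the flange's). Camera axes: x right, y up, looking along -z (the intrinsics and any distortion apply to the point x, -y, -z); pixel columns grow to the right and rows downward; lengths in mm; the calibration is good to about 2 mm. A picture is of the moment at which its call begins: read the wrist's pose just before it. camera_info takes no time and is no camera call.
- ctrl.job_done(): hands the job in; it is judged then, once.
The state is a dict: "t": time; "joint_positions": joint angles; "joint_vel": joint speeds; "tau": joint torques, N m; "eef_pos": TCP position; "tool_rot": TCP orientation; "contact_force": force on the tool from outside, world axes, zero at the start; "moment": the same for the moment, N m; "gripper_width": finger opening in mm; "gripper_force": force on a finger pad.
Only numpy, scipy, OpenCV 4.12 (cv2) and the standard library are available. Lean on these libraries where they do the work, as an engineer would, in place of code of your own. Each camera call takes 0.05 s, during which the arm holds its last target. There are 200 camera calls.

## Working session

There is one attempt and no reset: what is moved stays moved. The work goes in short steps, Python scripts to look and compute and a tool call to move; the robot and the scene stay as the last step left them, time stands still between calls to the robot, and variables do not carry over. Pictures are saved under pics/ and viewed, at most 10 in all, crops included, and the job is handed in when it is done.

Besides the shell and the picture viewer there is one more tool, called after "Call:" as name([rows], argument=value, ...), one row to a line, values as JSON. carry_out: Moves the arm, as the interface text tells. Its arguments: {"type":"object","properties":{"commands":{"type":"array","items":{"type":"object","properties":{"grip":{"type":"number"},"linear":{"type":"array","items":{"type":"number"}},"twist":{"type":"array","items":{"type":"number"}}}}},"newtons":{"type":"number"}},"required":["commands"]}

```bash
mkdir -p pics; ls
python3 - <<'E'
from bench import ctrl
import cv2,numpy as np
np.set_printoptions(precision=3,suppress=True)
for n in ("scene","side"):
    cv2.imwrite(f"pics/{n}0.png",cv2.resize(ctrl.grab_frame(n)[:,:,::-1],None,fx=1.5,fy=1.5,interpolation=cv2.INTER_CUBIC))
for n in ("scene","side","wrist"): print(n,ctrl.camera_info(n))
print(ctrl.read_state())
E
```

```text
pics
scene {'fov_y': 50.26327777588868, 'cx': 248.2222270155487, 'cy': 190.64444888127616, 'extrinsics': array([[  -0.291,   -0.691,    0.662, 1204.08 ],
       [   0.957,   -0.217,    0.194,  189.169],
       [   0.01 ,    0.69 ,    0.724,  766.69 ],
       [   0.   ,    0.   ,    0.   ,    1.   ]])}
side {'fov_y': 48.39586279482958, 'cx': 253.7692982008831, 'cy': 198.172389512916, 'extrinsics': array([[ -0.676,   0.511,  -0.531, -49.19 ],
       [ -0.737,  -0.453,   0.501, 599.385],
       [  0.015,   0.73 ,   0.683, 924.641],
       [  0.   ,   0.   ,   0.   ,   1.   ]])}
wrist {'fov_y': 66.43289585922238, 'cx': 256.84539872867623, 'cy': 188.18797403507222, 'mount': array([[  -0.001,    0.955,    0.296,   80.703],
       [   1.   ,    0.001,   -0.   ,   -0.721],
       [  -0.001,    0.296,   -0.955, -150.843],
       [   0.   ,    0.   ,    0.   ,    1.   ]])}
{'t': 0.1, 'joint_positions': array([-5.683, 19.127,  2.285, 84.005, -0.767, 76.967, -3.351]), 'joint_vel': array([ 0.015, -0.174,  0.041, -0.126, -0.046, -0.02 , -0.02 ]), 'tau': array([  0.004, -65.781,   1.34 , -40.471,  -0.06 ,   0.041,  -0.   ]), 'eef_pos': array([649.592,  -0.042, 232.761]), 'tool_rot': array([[ 0.   ,  1.   , -0.001],
       [ 1.   , -0.   , -0.   ],
       [-0.   , -0.001, -1.   ]]), 'contact_force': array([-0.006, -0.076, -0.32 ]), 'moment': array([ 0.008, -0.029, -0.064]), 'gripper_force': 0.0, 'gripper_width': 87.47273276890932}
```

View pics/scene0.png

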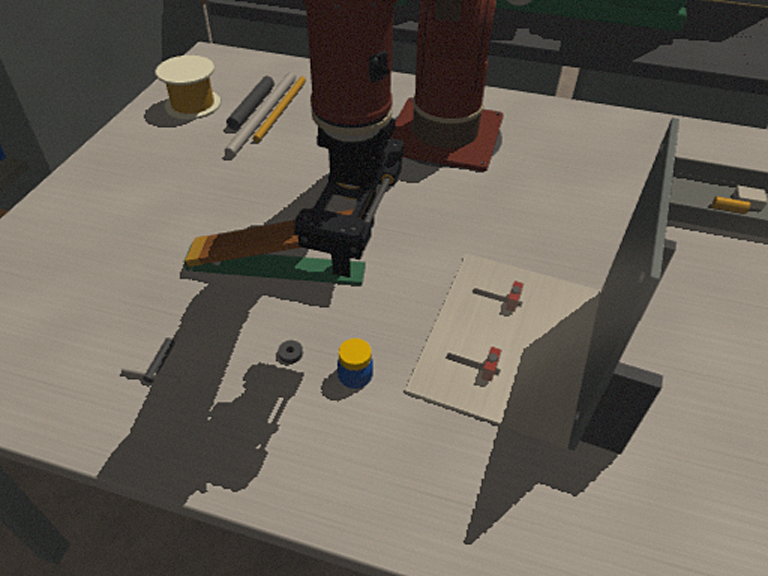

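View pics/side0.png

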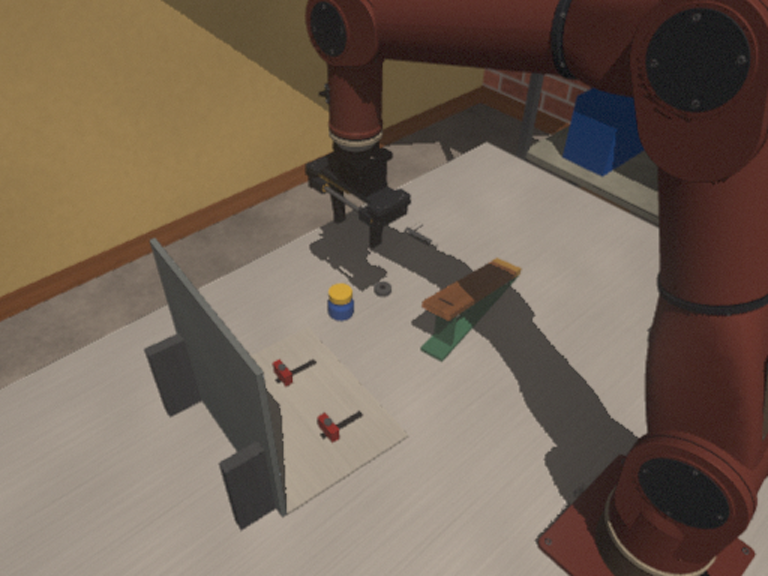

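The scene view shows the stand with its stops at (515,294) and (492,362), and the board's brass end at about (198,248) with its high end hidden by the gripper. The side view shows the stops at (328,427) and (284,372), and the board running from (508,265) to (440,305).

```bash
cat > h.py <<'E'
from bench import ctrl
import cv2,numpy as np
np.set_printoptions(precision=2,suppress=True)
def ray(n,u,v,s=None):
    c=ctrl.camera_info(n); f=192/np.tan(np.radians(c['fov_y']/2))
    d=np.array([(u-c['cx'])/f,-(v-c['cy'])/f,-1])
    if n=='wrist':
        T=np.eye(4); T[:3,:3]=s['tool_rot']; T[:3,3]=s['eef_pos']; E=T@c['mount']
    else: E=c['extrinsics']
    return E[:3,3],E[:3,:3]@d
def onz(n,u,v,z,s=None):
    o,d=ray(n,u,v,s); return o+d*(z-o[2])/d[2]
def tri(a,b):
    (o,d),(p,e)=a,b
    k=np.linalg.lstsq(np.c_[d,-e],p-o,rcond=None)[0]
    x,y=o+d*k[0],p+e*k[1]; return (x+y)/2,np.linalg.norm(x-y)
def grab(n,name,k=1.5,crop=None):
    im=ctrl.grab_frame(n)[:,:,::-1]
    if crop: x,y,w,h=crop; im=im[y:y+h,x:x+w]
    cv2.imwrite('pics/'+name,cv2.resize(im,None,fx=k,fy=k,interpolation=cv2.INTER_CUBIC))
E
python3 - <<'E'
from h import *
S=lambda n,p,z:onz(n,p[0]/1.5,p[1]/1.5,z)
for nm,n,p,z in [("base front near robot","scene",(463,256),6),("same","side",(407,436),6),("base front far","scene",(405,392),6),
 ("backplate far bottom","scene",(575,445),0),("rear near bottom","side",(287,515),0),
 ("stopA top","scene",(516,287),34),("stopA top","side",(328,419),34),("stopB top","scene",(494,352),34),("stopB","side",(283,366),34),
 ("jar lid","scene",(355,352),60),("jar lid","side",(340,291),60),("die","scene",(290,350),11),("die","side",(383,288),11),
 ("key sq end","scene",(170,340),8),("key cross","scene",(148,376),8),
 ("plate top","side",(153,240),340),("plate top","side",(262,378),340),("ptop","scene",(675,120),340),("ptop","scene",(660,275),340)]:
    print(nm,n,S(n,p,z))
r=lambda n,p:ray(n,p[0]/1.5,p[1]/1.5)
print("board brass end mid", S("side",(508,265),50),S("scene",(197,245),50))
print("board high mid", S("side",(441,306),116))
E
```

```text
base front near robot scene [388.05 119.45   6.  ]
same side [380.2  125.46   6.  ]
base front far scene [699.92  93.97   6.  ]
backplate far bottom scene [710.24 341.11   0.  ]
rear near bottom side [402.98 361.91   0.  ]
stopA top scene [464.95 220.01  34.  ]
stopA top side [480.8  215.43  34.  ]
stopB top scene [609.98 206.76  34.  ]
stopB side [626.6 202.2  34. ]
jar lid scene [690.95  14.35  60.  ]
jar lid side [690.62  12.8   60.  ]
die scene [681.59 -94.76  11.  ]
die side [679.34 -94.6   11.  ]
key sq end scene [ 717.23 -282.75    8.  ]
key cross scene [ 787.82 -279.25    8.  ]
plate top side [717.31 336.47 340.  ]
plate top side [395.79 367.95 340.  ]
ptop scene [409.01 364.79 340.  ]
ptop scene [714.71 340.42 340.  ]
board brass end mid [ 525.55 -312.71   50.  ] [ 545.75 -317.88   50.  ]
board high mid [489.46 -60.94 116.  ]
```

Call:
carry_out([
  {"linear":[5,-3.3,-2.2],"twist":[0,0,0],"grip":255},
  {"linear":[10,-6.6,-4.4],"twist":[0,0,0],"grip":255},
  {"linear":[15,-10,-6.7],"twist":[0,0,0],"grip":255},
  {"linear":[15,-10,-6.7],"twist":[0,0,0],"grip":255},
  {"linear":[15,-10,-6.7],"twist":[0,0,0],"grip":255},
  {"linear":[15,-10,-6.7],"twist":[0,0,0],"grip":255},
], newtons=20)

```text
t: 0.7
eef_pos: [549.7, 150.8, 300.8]
tool_rot: [[-0.002, 1.0, 0.001], [1.0, 0.002, 0.0], [0.0, 0.001, -1.0]]
contact_force: [0.8, -1.5, -0.8]
gripper_width: 46.8
gripper_force: 0.0
```

Run:
```python
from h import *
import pickle
s=ctrl.read_state(); grab('wrist','w1.png'); pickle.dump(s,open('s1.pkl','wb'))
grab('scene','sc1.png',3,(110,130,160,110))
print(s['t'],s['eef_pos'],s['joint_positions'],s['gripper_width'],s['contact_force'])
```

```text
0.7 [549.66 150.77 300.82] [-16.77   8.41  -3.45  89.27   0.52  82.3  -20.13] 46.795655728766874 [ 0.81 -1.51 -0.79]
```

View pics/w1.png

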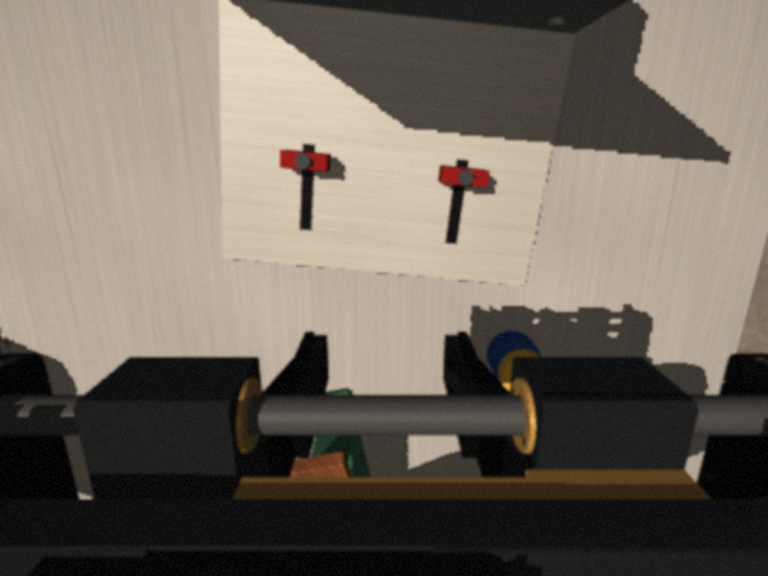

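View pics/sc1.png

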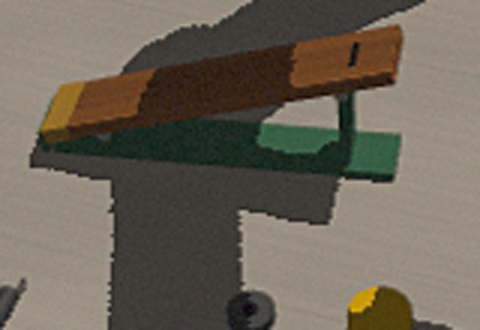

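The wrist view shows the stop tops at (305,160) and (464,177), the base plate's front corners at (228,259) and (525,284), and the plate foot at about (575,33). In the scene crop the board's upper face has corners at about (55,82), (40,135), (400,62) and (402,27).

Run:
```python
from h import *
import pickle
from scipy.optimize import least_squares
s=pickle.load(open('s1.pkl','rb'))
W=lambda p,z:onz('wrist',p[0]/1.5,p[1]/1.5,z,s)
for n,p,z in [("front near",(222,258),6),("front far",(525,284),6),("A top back edge L",(281,151),34),("A R",(330,155),34),("B L",(440,166),34),("B R",(490,172),34),("A c",(305,160),34),("B c",(464,177),34),("plate foot far",(575,33),6),("plate foot near",(228,0),6)]: print(n,W(p,z))
# board fit: yaw, centre; pitch 18
def corners(q):
    x,y,z,yaw,pit=q; 
    c,sn=np.cos(yaw),np.sin(yaw); cp,sp=np.cos(pit),np.sin(pit)
    X=np.array([c*cp,sn*cp,sp]);Y=np.array([-sn,c,0]);Z=np.cross(X,Y)
    return [np.array([x,y,z])+a*160*X+b*30*Y+7*Z for a in(-1,1) for b in (1,-1)]
def proj(n,P):
    c=ctrl.camera_info(n);f=192/np.tan(np.radians(c['fov_y']/2));E=np.linalg.inv(c['extrinsics']);q=E[:3,:3]@P+E[:3,3]
    return np.array([c['cx']+f*q[0]/-q[2],c['cy']-f*q[1]/-q[2]])
sc=[np.array(p)/3+[110,130] for p in [(57,82),(41,138),(402,27),(399,65)]]
sd=[np.array(p)/1.5 for p in [(521,266),(496,259),(461,311),(422,299)]]
# order brass far(-x, b=+1: Y=-x for heading +y), brass near; high far, high near
sd=[sd[0],sd[1],sd[2],sd[3]]
def r(q):
    C=corners(q); return np.concatenate([proj('scene',C[i])-sc[i] for i in range(4)]+[proj('side',C[i])-sd[i] for i in range(4)])
o=least_squares(r,[510,-190,70,1.6,0.31],x_scale=[10,10,10,.1,.1],loss='soft_l1')
print(o.x,np.degrees(o.x[3:]),r(o.x))
```

```text
front near [379.14 119.51   6.  ]
front far [697.88  91.42   6.  ]
A top back edge L [454.32 226.82  34.  ]
A R [498.77 223.39  34.  ]
B L [599.5  213.81  34.  ]
B R [645.84 208.51  34.  ]
A c [475.73 218.96  34.  ]
B c [622.09 203.99  34.  ]
plate foot far [720.33 328.95   6.  ]
plate foot near [409.95 354.43   6.  ]
[ 511.65 -185.51   77.83    1.77    0.32] [101.68  18.35] [ 1.01  0.69 -0.44 -2.41 -0.5  -3.3  -2.04  0.1  -0.61  0.96 -0.41 -1.47
 -6.62  1.65  0.34  0.34]
```

```bash
cat >> h.py <<'E'
from scipy.spatial.transform import Rotation as Ro
YAW=-5.0
SX=np.array([np.cos(np.radians(YAW)),np.sin(np.radians(YAW)),0]);SY=np.array([-SX[1],SX[0],0])
SO=np.array([559.6,345,0])
def stand(x,y,z): return SO+x*SX+y*SY+[0,0,z]
def tool(yaw,tilt):
    "tool y = horizontal at yaw from world x, z tilted from down by tilt deg towards +y"
    a=np.radians(yaw); y=np.array([np.cos(a),np.sin(a),0]); h=np.array([-y[1],y[0],0]); t=np.radians(tilt)
    z=np.sin(t)*h-np.array([0,0,np.cos(t)]); return np.c_[np.cross(y,z),y,z]
def rel(p,R,s=None):
    s=s or ctrl.read_state(); R0=s['tool_rot']
    print('linear cm',(R0.T@(np.array(p)-s['eef_pos'])/10).round(2),'twist',Ro.from_matrix(R0.T@R).as_rotvec(degrees=True).round(1))
E
python3 - <<'E'
from h import *
R=tool(-5,20); p=stand(-75,-93,110); print(p); rel(p,R); rel(stand(-75,-93,28),R)
E
```

```text
[476.78 258.89 110.  ]
linear cm [11.03 -7.35 18.98] twist [-0.9 20.   4.9]
linear cm [11.04 -7.34 27.18] twist [-0.9 20.   4.9]
```

Call:
carry_out([
  {"linear":[2,-2,2],"twist":[-0.3,7,1.6],"grip":255},
  {"linear":[4,-4,5],"twist":[-0.6,14,3.3],"grip":255},
  {"linear":[7,-6,9],"twist":[-0.9,20,4.9],"grip":255},
  {"linear":[11,-7.35,12],"twist":[-0.9,20,4.9],"grip":255},
  {"linear":[11,-7.35,16],"twist":[-0.9,20,4.9],"grip":255},
  {"linear":[11,-7.35,19],"twist":[-0.9,20,4.9],"grip":255},
  {"linear":[11,-7.35,22],"twist":[-0.9,20,4.9],"grip":255},
  {"linear":[11,-7.35,25],"twist":[-0.9,20,4.9],"grip":255},
  {"linear":[11,-7.35,27],"twist":[-0.9,20,4.9],"grip":255},
  {"linear":[11,-7.35,27],"twist":[-0.9,20,4.9],"grip":255},
])

```text
t: 1.8
eef_pos: [474.8, 257.7, 26.9]
tool_rot: [[0.085, 0.996, 0.025], [0.937, -0.089, 0.338], [0.339, -0.005, -0.941]]
contact_force: [-0.4, 0.5, 0.3]
gripper_width: 0.4
gripper_force: 0.0
```

Run:
```python
from h import *
grab('scene','sc2.png',4,(270,140,190,150))
R=tool(-5,20); 
for y in (-110,-120): rel(stand(-75,y,28),R)
s=ctrl.read_state();print(s['joint_positions'],s['contact_force'],s['gripper_width'])
```

```text
linear cm [-1.57  0.08 -0.47] twist [-0.1  0.1 -0.1]
linear cm [-2.51  0.08 -0.81] twist [-0.1  0.1 -0.1]
[-14.92  14.94  -7.28 119.1  -25.33  39.78  -8.2 ] [ 0.12 -0.56  1.3 ] 0.6461702870137077
```

View pics/sc2.png

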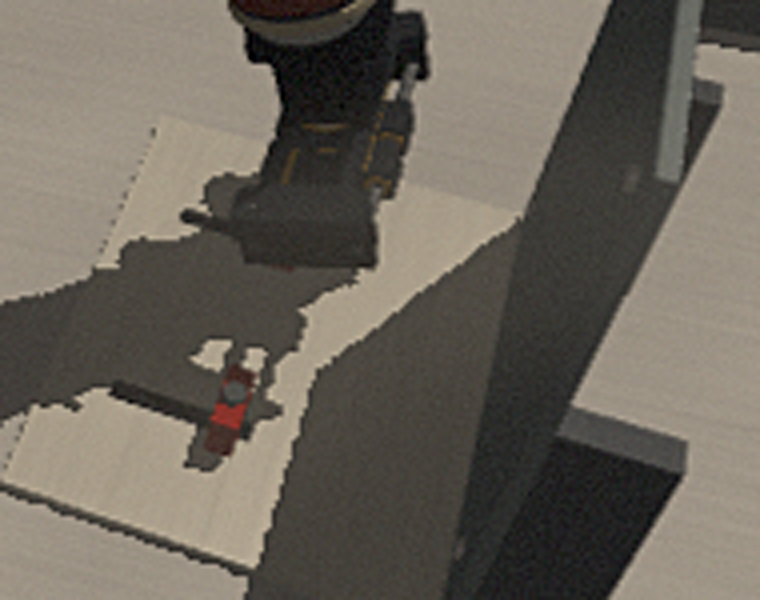

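The gripper hides stop A at about (290,268). Stop B, at (230,410), hasn't moved and the back plate is clear. I'll push A in small steps.

Call:
carry_out([
  {"linear":[-0.7,0,-0.25],"twist":[0,0,0],"grip":255},
  {"linear":[-1.4,0,-0.5],"twist":[0,0,0],"grip":255},
  {"linear":[-1.7,0,-0.6],"twist":[0,0,0],"grip":255},
  {"linear":[-2.0,0,-0.7],"twist":[0,0,0],"grip":255},
  {"linear":[-2.3,0,-0.8],"twist":[0,0,0],"grip":255},
  {"linear":[-2.3,0,-0.8],"twist":[0,0,0],"grip":255},
])

```text
t: 2.45
eef_pos: [474.6, 235.4, 30.5]
tool_rot: [[0.081, 0.996, 0.031], [0.936, -0.087, 0.341], [0.342, 0.001, -0.94]]
contact_force: [-0.7, 0.4, 1.1]
gripper_width: 0.4
gripper_force: 0.0
```

Call:
carry_out([
  {"linear":[-0.3,0,-0.05],"twist":[0,0,0],"grip":255},
  {"linear":[-0.6,0,-0.1],"twist":[0,0,0],"grip":255},
  {"linear":[-0.9,0,-0.15],"twist":[0,0,0],"grip":255},
  {"linear":[-0.9,0,-0.15],"twist":[0,0,0],"grip":255},
])

```text
t: 2.85
eef_pos: [473.5, 226.2, 28.3]
tool_rot: [[0.082, 0.996, 0.03], [0.936, -0.087, 0.341], [0.342, 0.0, -0.94]]
contact_force: [0.4, -0.4, 0.5]
gripper_width: 0.5
gripper_force: 0.0
```

Run:
```python
from h import *
grab('side','sd3.png',5,(150,210,130,100))
s=ctrl.read_state();print(s['eef_pos'],SY@(s['eef_pos']-SO),SX@(s['eef_pos']-SO),s['contact_force'],s['gripper_width'])
```

```text
[473.49 226.47  28.35] -125.58350736838165 -75.4518111612674 [-0.54 -1.18 -0.46] 0.43665500157740555
```

View pics/sd3.png

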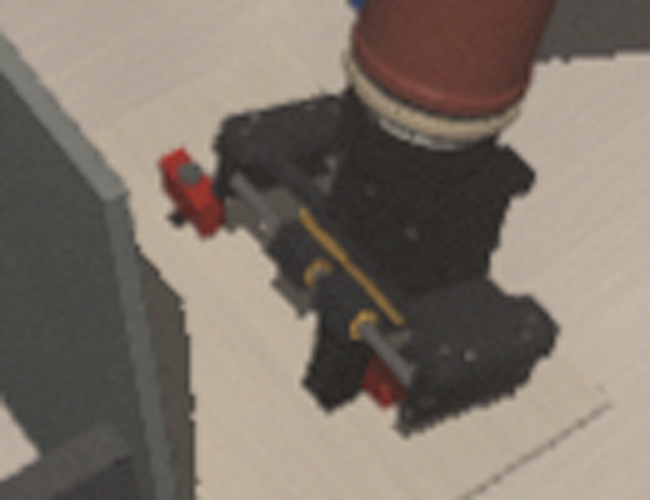

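Call:
carry_out([
  {"linear":[-0.5,0,-0.17],"twist":[0,0,0],"grip":255},
  {"linear":[-1.0,0,-0.33],"twist":[0,0,0],"grip":255},
  {"linear":[-1.5,0,-0.5],"twist":[0,0,0],"grip":255},
  {"linear":[-2.0,0,-0.67],"twist":[0,0,0],"grip":255},
  {"linear":[-2.5,0,-0.85],"twist":[0,0,0],"grip":255},
  {"linear":[-3.0,0,-1.0],"twist":[0,0,0],"grip":255},
  {"linear":[-3.2,0,-1.1],"twist":[0,0,0],"grip":255},
  {"linear":[-3.4,0,-1.15],"twist":[0,0,0],"grip":255},
  {"linear":[-3.4,0,-1.15],"twist":[0,0,0],"grip":255},
])

```text
t: 3.8
eef_pos: [470.5, 191.6, 27.9]
tool_rot: [[0.081, 0.996, 0.03], [0.936, -0.086, 0.342], [0.343, 0.001, -0.939]]
contact_force: [0.9, 3.7, -0.8]
gripper_width: 0.3
gripper_force: 1.3
```

Call:
carry_out([
  {"linear":[-0.2,0,-0.07],"twist":[0,0,0],"grip":255},
  {"linear":[-0.4,0,-0.14],"twist":[0,0,0],"grip":255},
  {"linear":[-0.5,0,-0.17],"twist":[0,0,0],"grip":255},
  {"linear":[-0.5,0,-0.17],"twist":[0,0,0],"grip":255},
])

```text
t: 4.2
eef_pos: [470.2, 190.3, 28.4]
tool_rot: [[0.077, 0.997, 0.03], [0.935, -0.083, 0.345], [0.346, 0.002, -0.938]]
contact_force: [5.5, 21.2, -8.9]
gripper_width: 0.3
gripper_force: 9.3
```

Run:
```python
from h import *
R=tool(-5,20); s=ctrl.read_state(); print(SY@(s['eef_pos']-SO),s['contact_force'])
for q in [(-75,-140,28),(-75,-120,90),(75,-93,90),(75,-93,28),(75,-110,28)]: rel(stand(*q),R)
```

```text
-161.86109927649926 [ 5.47 21.22 -8.95]
linear cm [2.04 0.07 0.79] twist [-0.  -0.3  0.3]
linear cm [ 6.06  0.09 -4.33] twist [-0.  -0.3  0.3]
linear cm [ 8.52 15.1  -3.4 ] twist [-0.  -0.3  0.3]
linear cm [ 6.38 15.09  2.42] twist [-0.  -0.3  0.3]
linear cm [ 4.78 15.08  1.83] twist [-0.  -0.3  0.3]
```

Call:
carry_out([
  {"linear":[2,0.1,0.8],"twist":[0,0,0],"grip":255},
  {"linear":[6,0.1,-4.3],"twist":[0,0,0],"grip":255},
  {"linear":[7,5,-4],"twist":[0,0,0],"grip":255},
  {"linear":[8,10,-3.7],"twist":[0,0,0],"grip":255},
  {"linear":[8.5,15.1,-3.4],"twist":[0,0,0],"grip":255},
  {"linear":[8.5,15.1,-3.4],"twist":[0,0,0],"grip":255},
  {"linear":[7.4,15.1,-0.5],"twist":[0,0,0],"grip":255},
  {"linear":[6.4,15.1,2.3],"twist":[0,0,0],"grip":255},
  {"linear":[6.4,15.1,2.3],"twist":[0,0,0],"grip":255},
  {"linear":[5.6,15.1,2.0],"twist":[0,0,0],"grip":255},
  {"linear":[4.9,15.1,1.8],"twist":[0,0,0],"grip":255},
  {"linear":[4.9,15.1,1.8],"twist":[0,0,0],"grip":255},
])

```text
t: 5.4
eef_pos: [625.7, 225.8, 29.9]
tool_rot: [[0.08, 0.996, 0.032], [0.935, -0.086, 0.343], [0.345, 0.003, -0.939]]
contact_force: [1.1, 5.5, -2.9]
gripper_width: 0.7
gripper_force: 7.9
```

Run:
```python
from h import *
R=tool(-5,20); s=ctrl.read_state(); print(s['eef_pos'],SY@(s['eef_pos']-SO),SX@(s['eef_pos']-SO),s['contact_force'],s['t'])
rel(stand(75,-114,28),R)
```

```text
[625.67 225.82  29.87] -112.96795529550982 76.20188526433799 [ 1.12  5.46 -2.94] 5.4
linear cm [-0.16 -0.12  0.14] twist [ 0.1 -0.2  0.1]
```

Call:
carry_out([
  {"linear":[-0.2,0,-0.07],"twist":[0,0,0],"grip":255},
  {"linear":[-0.4,0,-0.14],"twist":[0,0,0],"grip":255},
  {"linear":[-0.4,0,-0.14],"twist":[0,0,0],"grip":255},
])

```text
t: 5.7
eef_pos: [625.4, 225.3, 30.1]
tool_rot: [[0.077, 0.996, 0.033], [0.934, -0.084, 0.346], [0.348, 0.004, -0.938]]
contact_force: [6.9, 17.9, -11.3]
gripper_width: 0.9
gripper_force: 12.5
```

Run:
```python
from h import *
rel(stand(75,-90,40),tool(-5,20));rel((590,120,280),tool(0,10)); rel((512,-230,320),tool(10,0))
```

```text
linear cm [ 2.54 -0.09 -0.11] twist [ 0.1 -0.3  0.3]
linear cm [ -1.43  -2.55 -27.19] twist [  1.5 -10.3  -4.6]
linear cm [-33.35  -7.38 -43.31] twist [  2.9 -20.2 -14.6]
```

Call:
carry_out([
  {"linear":[2.5,0,0],"twist":[0,0,0],"grip":255},
  {"linear":[2.5,0,-5],"twist":[0,0,0],"grip":255},
  {"linear":[1.5,-0.5,-10],"twist":[0,-2,-1],"grip":255},
  {"linear":[0,-1.5,-15],"twist":[0.5,-5,-2.5],"grip":200},
  {"linear":[-1.4,-2.5,-20],"twist":[1,-8,-4],"grip":0},
  {"linear":[-5,-3,-24],"twist":[1.5,-10,-5],"grip":0},
  {"linear":[-9,-4,-27],"twist":[1.5,-12,-7],"grip":0},
  {"linear":[-13.5,-4,-29],"twist":[2,-14,-9],"grip":0},
  {"linear":[-18,-5,-32],"twist":[2,-17,-11],"grip":0},
  {"linear":[-22,-6,-35],"twist":[2.5,-19,-13],"grip":0},
  {"linear":[-26,-7,-38],"twist":[2.9,-20.2,-14.6],"grip":0},
  {"linear":[-30,-7.4,-41],"twist":[2.9,-20.2,-14.6],"grip":0},
])

```text
t: 6.9
eef_pos: [516.2, -179.4, 308.1]
tool_rot: [[-0.172, 0.985, -0.001], [0.985, 0.172, -0.006], [-0.006, -0.002, -1.0]]
contact_force: [1.5, 0.5, -0.7]
gripper_width: 64.6
gripper_force: 0.0
```

Call:
carry_out([
  {"linear":[-3,0,-2],"twist":[0,0,0],"grip":0},
  {"linear":[-4.5,0,-2],"twist":[0,0,0],"grip":0},
  {"linear":[-4.5,0,-2],"twist":[0,0,0],"grip":0},
  {"linear":[-4.5,0,-2],"twist":[0,0,0],"grip":0},
])

```text
t: 7.3
eef_pos: [525.1, -221.0, 325.2]
tool_rot: [[-0.171, 0.985, -0.005], [0.985, 0.171, -0.005], [-0.004, -0.006, -1.0]]
contact_force: [0.1, 0.5, 0.1]
gripper_width: 85.8
gripper_force: 0.0
```

Run:
```python
from h import *
import pickle
s=ctrl.read_state(); grab('wrist','w4.png'); pickle.dump(s,open('s4.pkl','wb'))
print(s['t'],s['eef_pos'],s['tool_rot'],s['joint_positions'],s['contact_force'])
```

```text
7.3 [ 525.08 -220.99  325.19] [[-0.17  0.99 -0.  ]
 [ 0.99  0.17 -0.  ]
 [-0.   -0.01 -1.  ]] [ 6.65  7.79 12.99 87.46 -1.41 85.11 29.52] [0.09 0.52 0.09]
```

View pics/w4.png

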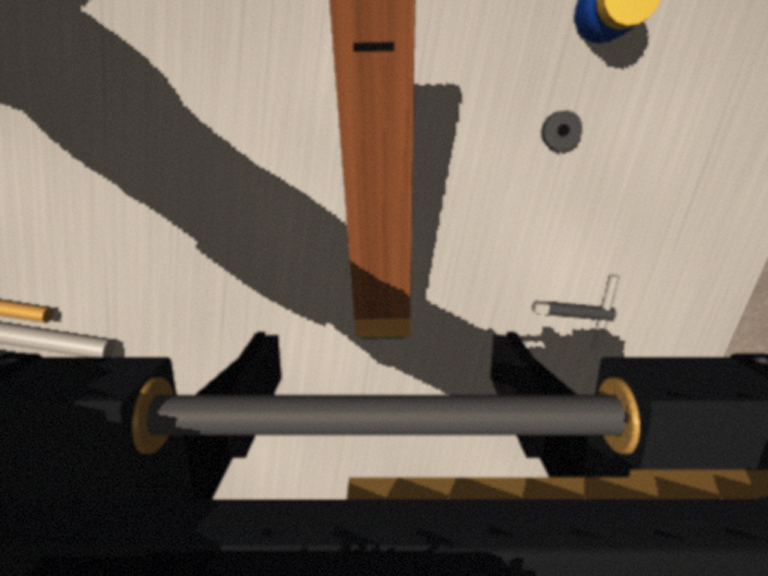

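The board fills the view between (356,334)/(410,334) at the brass end and (334,40)/(414,40) near the high end. The die, key and jar are to its right and clear of it.

```bash
cat > fit.py <<'E'
from h import *
import pickle
from scipy.optimize import least_squares
s=pickle.load(open('s4.pkl','rb'))
def projw(P):
    c=ctrl.camera_info('wrist');f=192/np.tan(np.radians(c['fov_y']/2))
    T=np.eye(4);T[:3,:3]=s['tool_rot'];T[:3,3]=s['eef_pos'];E=np.linalg.inv(T@c['mount']);q=E[:3,:3]@P+E[:3,3]
    return np.array([c['cx']+f*q[0]/-q[2],c['cy']-f*q[1]/-q[2]])*1.5
def pt(q,a,b):
    x,y,z,yaw=q;pit=np.radians(18);c,sn=np.cos(yaw),np.sin(yaw);X=np.array([c*np.cos(pit),sn*np.cos(pit),np.sin(pit)]);Y=np.array([-sn,c,0]);Z=np.cross(X,Y)
    return np.array([x,y,z])+a*X+b*Y+7*Z
def edge(q,b,row):
    P,Q=projw(pt(q,-100,b)),projw(pt(q,100,b)); return P[0]+(Q[0]-P[0])*(row-P[1])/(Q[1]-P[1])
def r(q):
    o=[projw(pt(q,-160,30))-[356,334],projw(pt(q,-160,-30))-[410,334]]
    return np.concatenate(o+[[edge(q,30,40)-334,edge(q,-30,40)-414.5,edge(q,30,318)-355.5,edge(q,-30,318)-411]])
o=least_squares(r,[510,-190,70,1.75],x_scale=[10,10,10,.1])
print(o.x,np.degrees(o.x[3]),r(o.x))
for z in (65,68,71):
    p=least_squares(lambda q:r([q[0],q[1],z,q[2]]),[510,-190,1.75],x_scale=[10,10,.1]); print(z,p.x,np.degrees(p.x[2]),p.cost)
E
python3 fit.py
```

```text
[ 512.09 -190.56   64.9     1.76] 100.96202190271497 [ 0.63  0.41  0.06 -0.45 -0.31  0.42 -0.15 -0.68]
65 [ 512.09 -190.51    1.76] 100.96200529642073 0.7648768942225568
68 [ 511.88 -189.17    1.76] 100.96151981880641 0.9125637944792162
71 [ 511.68 -187.82    1.76] 100.96102286385819 1.3441683298570353
```

Run:
```python
from h import *
R=tool(11,-15); g=np.array([512,-190,66.]); 
for b in (-100,0): rel(g+R[:,2]*(8+b),R); print(g+R[:,2]*(8+b))
```

```text
linear cm [ 5.65 -0.72 16.99] twist [ -0.5 -14.8  -1. ]
[ 507.46 -166.63  154.87]
linear cm [ 3.1  -0.62 26.66] twist [ -0.5 -14.8  -1. ]
[ 512.4  -192.03   58.27]
```

Call:
carry_out([
  {"linear":[2,-0.3,4],"twist":[-0.2,-6,-0.5],"grip":0},
  {"linear":[4,-0.5,8],"twist":[-0.4,-12,-1],"grip":0},
  {"linear":[5.6,-0.7,12.5],"twist":[-0.5,-14.8,-1],"grip":0},
  {"linear":[5.6,-0.7,17],"twist":[-0.5,-14.8,-1],"grip":0},
  {"linear":[5.6,-0.7,17],"twist":[-0.5,-14.8,-1],"grip":0},
  {"linear":[5.6,-0.7,17],"twist":[-0.5,-14.8,-1],"grip":0},
])

```text
t: 7.95
eef_pos: [507.9, -168.5, 155.8]
tool_rot: [[-0.184, 0.982, 0.049], [0.948, 0.19, -0.255], [-0.26, -0.0, -0.966]]
contact_force: [1.2, 0.5, 1.3]
gripper_width: 87.4
gripper_force: 0.0
```

Run:
```python
from h import *
R=tool(11,-15); g=np.array([512,-190,66.]); s=ctrl.read_state();print(s['joint_positions'],s['eef_pos'])
rel(g+R[:,2]*8,R)
```

```text
[ -2.47   5.21   6.55 111.8   16.14  60.07   7.27] [ 507.93 -168.49  155.81]
linear cm [ 0.22 -0.01 10.04] twist [-0.   0.1 -0. ]
```

Call:
carry_out([
  {"linear":[0.1,0,3.5],"twist":[0,0,0],"grip":0},
  {"linear":[0.2,0,6.5],"twist":[0,0,0],"grip":0},
  {"linear":[0.2,0,8.5],"twist":[0,0,0],"grip":0},
  {"linear":[0.2,0,10],"twist":[0,0,0],"grip":0},
  {"linear":[0.2,0,10],"twist":[0,0,0],"grip":0},
  {"linear":[0.2,0,10],"twist":[0,0,0],"grip":0},
])

```text
t: 8.55
eef_pos: [514.2, -193.1, 60.3]
tool_rot: [[-0.181, 0.982, 0.052], [0.948, 0.188, -0.255], [-0.261, 0.003, -0.965]]
contact_force: [-0.2, 0.3, 0.5]
gripper_width: 86.7
gripper_force: 0.0
```

Call:
carry_out([
  {"linear":[0,0,0],"twist":[0,0,0],"grip":120},
  {"linear":[0,0,0],"twist":[0,0,0],"grip":120},
  {"linear":[0,0,0],"twist":[0,0,0],"grip":120},
  {"linear":[0,0,0],"twist":[0,0,0],"grip":120},
  {"linear":[0,0,0],"twist":[0,0,0],"grip":160},
  {"linear":[0,0,0],"twist":[0,0,0],"grip":160},
  {"linear":[0,0,0],"twist":[0,0,0],"grip":160},
], newtons=40)

```text
t: 9.25
eef_pos: [512.7, -192.6, 58.3]
tool_rot: [[-0.182, 0.982, 0.05], [0.948, 0.189, -0.255], [-0.26, 0.001, -0.966]]
contact_force: [-2.3, 1.4, 4.8]
gripper_width: 59.3
gripper_force: 40.0
```

Run:
```python
from h import *
def bt(c,yaw,tilt):
    R=tool(yaw,tilt); rel(np.array(c,float)+8*R[:,2],R)
bt((512,-190,300),11,-15); bt((540,-80,340),7,-5); bt((580,60,350),2,10); bt(stand(75,-160,350),-5,30); bt(stand(75,-120,350),-5,41)
```

```text
linear cm [ -6.02   0.   -22.61] twist [ 0.   0.1 -0.1]
linear cm [  3.     4.83 -29.15] twist [ 0.7 10.1  3.8]
linear cm [ 15.48  11.43 -33.55] twist [ 0.4 25.   9. ]
linear cm [ 26.25  17.73 -36.54] twist [-2.1 44.8 16.2]
linear cm [ 30.06  18.86 -37.66] twist [-3.7 55.7 16.1]
```

Call:
carry_out([
  {"linear":[-0.5,0,-2],"twist":[0,0,0],"grip":160},
  {"linear":[-1.5,0,-5.6],"twist":[0,0,0],"grip":160},
  {"linear":[-2.5,0,-9.5],"twist":[0,0,0],"grip":160},
  {"linear":[-3.5,0,-13.5],"twist":[0,0,0],"grip":160},
  {"linear":[-4.5,0,-17.5],"twist":[0,0,0],"grip":160},
  {"linear":[-5.5,0,-21],"twist":[0,0,0],"grip":160},
  {"linear":[-4,1,-23.5],"twist":[0.2,2,0.8],"grip":160},
  {"linear":[-1,2.5,-26],"twist":[0.4,5,2],"grip":160},
  {"linear":[1,4,-28],"twist":[0.6,8,3],"grip":160},
  {"linear":[4,5.5,-30],"twist":[0.7,12,4.5],"grip":160},
  {"linear":[7,7,-31.5],"twist":[0.6,17,6],"grip":160},
  {"linear":[10,8.5,-32.5],"twist":[0.5,21,7.5],"grip":160},
])

```text
t: 10.45
eef_pos: [562.1, 2.4, 346.2]
tool_rot: [[-0.058, 0.998, -0.004], [0.992, 0.059, 0.107], [0.107, 0.002, -0.994]]
contact_force: [-0.3, 0.4, -3.4]
gripper_width: 59.5
gripper_force: 40.0
```

Run:
```python
from h import *
def bt(c,yaw,tilt):
    R=tool(yaw,tilt); rel(np.array(c,float)+8*R[:,2],R)
bt((580,60,350),2,10); bt(stand(75,-160,350),-5,30); bt(stand(75,-120,350),-5,41)
s=ctrl.read_state();print(s['joint_positions'],s['gripper_width'],s['contact_force'])
```

```text
linear cm [5.7  2.13 1.03] twist [-0.1  3.8  1.4]
linear cm [17.55  6.91  2.23] twist [-2.5 23.8  8. ]
linear cm [21.62  7.51  2.58] twist [-3.3 34.8  7.8]
[-4.75  7.07  4.4  85.87 -6.72 87.29  3.3 ] 59.45913771370785 [-0.29  0.44 -3.36]
```

Call:
carry_out([
  {"linear":[3,1.3,0.5],"twist":[-0.1,3.8,1.4],"grip":160},
  {"linear":[6,2.5,1],"twist":[-0.5,8,3],"grip":160},
  {"linear":[9,3.7,1.3],"twist":[-1,12,4.5],"grip":160},
  {"linear":[12,4.8,1.6],"twist":[-1.5,16,6],"grip":160},
  {"linear":[15,6,1.9],"twist":[-2,20,7],"grip":160},
  {"linear":[17.5,6.9,2.2],"twist":[-2.5,24,8],"grip":160},
  {"linear":[19.5,7.2,2.4],"twist":[-2.9,29,7.9],"grip":160},
  {"linear":[21.6,7.5,2.6],"twist":[-3.3,34.8,7.8],"grip":160},
  {"linear":[21.6,7.5,2.6],"twist":[-3.3,34.8,7.8],"grip":160},
  {"linear":[21.6,7.5,2.6],"twist":[-3.3,34.8,7.8],"grip":160},
])

```text
t: 11.45
eef_pos: [623.2, 221.7, 341.4]
tool_rot: [[0.066, 0.996, 0.055], [0.756, -0.086, 0.649], [0.651, -0.001, -0.759]]
contact_force: [0.1, -0.3, -3.1]
gripper_width: 59.1
gripper_force: 40.0
```

Run:
```python
from h import *
import pickle
s=ctrl.read_state(); pickle.dump(s,open('s5.pkl','wb'))
grab('scene','sc5.png',3,(220,0,250,200));grab('side','sd5.png')
print(s['joint_positions'],s['eef_pos'],s['gripper_width'],s['contact_force'])
R=tool(-5,41);rel(stand(75,-120,350)+8*R[:,2],R)
```

```text
[ -2.93  13.17  -0.14  88.99 -41.72  75.64   1.96] [623.23 221.67 341.39] 59.144064184931196 [ 0.12 -0.27 -3.09]
linear cm [0.22 0.04 0.06] twist [0.  0.3 0.1]
```

View pics/sc5.png

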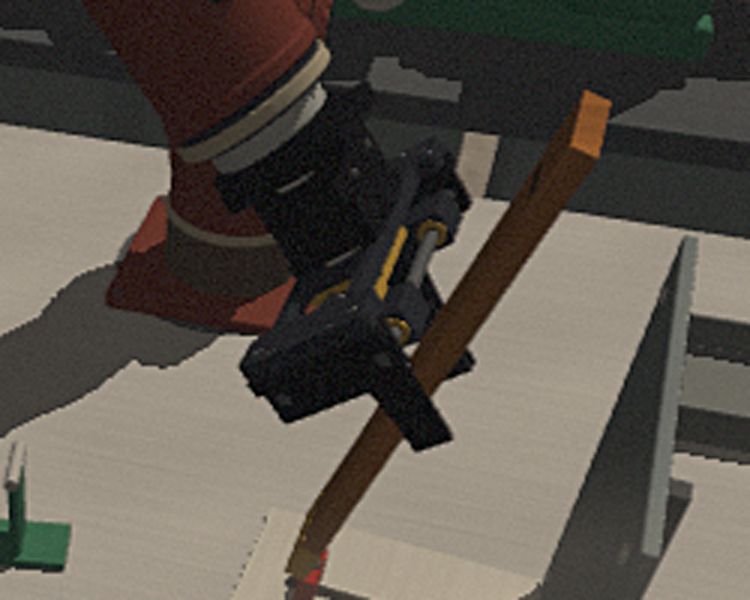

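The arm reached the pose. The board's top end face has corners at about (585,92), (611,101), (603,157) and (573,148), and the foot's lower corner is at about (290,572).

Run:
```python
from h import *
import pickle
s=pickle.load(open('s5.pkl','rb')); R=s['tool_rot']
c=ctrl.camera_info('scene');f=192/np.tan(np.radians(c['fov_y']/2));E=np.linalg.inv(c['extrinsics'])
def proj(P):
    q=E[:3,:3]@P+E[:3,3]; return np.array([c['cx']+f*q[0]/-q[2]-220,c['cy']-f*q[1]/-q[2]])*3
G=s['eef_pos']-8*R[:,2]
for rel_ in (30,33,36):
  for sh in (0,):
    a=np.radians(rel_); X=R[:,0]*np.cos(a)-R[:,2]*np.sin(a); N=-R[:,2]*np.cos(a)-R[:,0]*np.sin(a); Y=R[:,1]
    print(rel_,'elev',np.degrees(np.arcsin(X[2])),[proj(G+160*X+i*30*Y+j*7*N).round() for i,j in((-1,1),(-1,-1),(1,-1),(1,1))],'foot',[proj(G-160*X+30*Y+j*7*N).round() for j in(1,-1)],'mid',proj(G+30*Y+7*N))
```

```text
30 elev 70.64861228732278 [array([607., 108.]), array([633., 122.]), array([622., 181.]), array([594., 166.])] foot [array([277., 572.]), array([296., 582.])] mid [406.11 406.14]
33 elev 73.64859927731258 [array([591., 100.]), array([618., 113.]), array([605., 172.]), array([576., 157.])] foot [array([288., 578.]), array([308., 588.])] mid [405.78 406.6 ]
36 elev 76.64858060870553 [array([574.,  93.]), array([602., 105.]), array([588., 163.]), array([559., 150.])] foot [array([300., 584.]), array([320., 594.])] mid [405.47 407.07]
```

Run:
```python
from h import *
R=tool(-5,41)
for q in [(75,-67,350),(75,-67,180),(75,-67,160)]: rel(stand(*q)+8*R[:,2],R)
```

```text
linear cm [4.24 0.05 3.52] twist [0.  0.3 0.1]
linear cm [-6.85  0.02 16.41] twist [0.  0.3 0.1]
linear cm [-8.15  0.01 17.92] twist [0.  0.3 0.1]
```

Call:
carry_out([
  {"linear":[2,0,1.8],"twist":[0,0,0],"grip":160},
  {"linear":[4.2,0,3.5],"twist":[0,0,0],"grip":160},
  {"linear":[4.2,0,3.5],"twist":[0,0,0],"grip":160},
  {"linear":[1.5,0,6.7],"twist":[0,0,0],"grip":160},
  {"linear":[-1.3,0,10],"twist":[0,0,0],"grip":160},
  {"linear":[-4,0,13.2],"twist":[0,0,0],"grip":160},
  {"linear":[-5.5,0,14.8],"twist":[0,0,0],"grip":160},
  {"linear":[-6.8,0,16.4],"twist":[0,0,0],"grip":160},
  {"linear":[-6.8,0,16.4],"twist":[0,0,0],"grip":160},
  {"linear":[-6.8,0,16.4],"twist":[0,0,0],"grip":160},
])

```text
t: 12.55
eef_pos: [629.0, 278.4, 175.2]
tool_rot: [[0.064, 0.996, 0.057], [0.754, -0.086, 0.651], [0.654, 0.002, -0.756]]
contact_force: [0.1, -0.8, -3.1]
gripper_width: 59.3
gripper_force: 40.0
```

Run:
```python
from h import *
s=ctrl.read_state()
grab('scene','sc6.png',3,(250,80,240,190))
print(s['joint_positions'],s['eef_pos'],s['gripper_width'],s['contact_force'])
R=tool(-5,41)
for z in (180,160):rel(stand(75,-67,z)+8*R[:,2],R)
```

```text
[ -5.39  21.18  -3.52  98.99 -46.42  58.62  11.31] [628.95 278.4  175.24] 59.29710994749898 [ 0.1  -0.83 -3.08]
linear cm [-0.26 -0.03  0.06] twist [0.1 0.1 0.2]
linear cm [-1.57 -0.04  1.57] twist [0.1 0.1 0.2]
```

View pics/sc6.png

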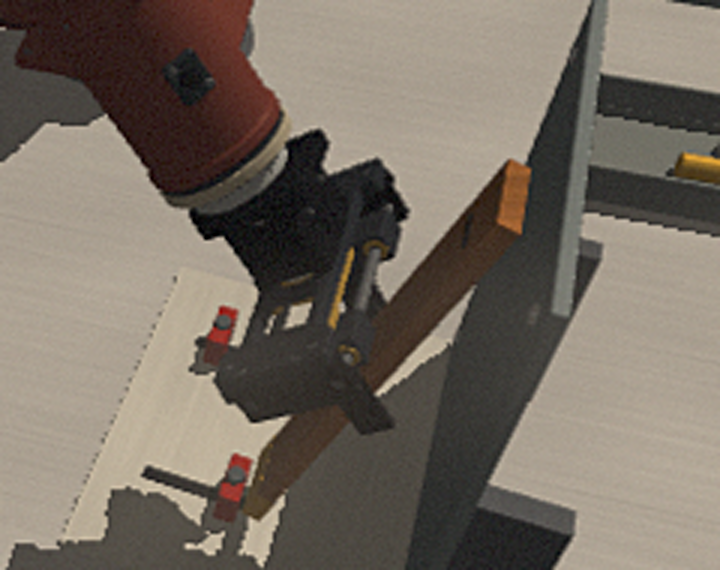

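The board is held just behind stop B: its foot is at (258,505) and the stop at (235,480). Stop A, at (220,335), is at the far end of its slot.

Call:
carry_out([
  {"linear":[-0.5,0,0.6],"twist":[0,0,0],"grip":160},
  {"linear":[-1.0,0,1.2],"twist":[0,0,0],"grip":160},
  {"linear":[-1.0,0,1.2],"twist":[0,0,0],"grip":160},
  {"linear":[-1.0,0,1.2],"twist":[0,0,0],"grip":160},
])

```text
t: 13.0
eef_pos: [628.4, 278.7, 158.4]
tool_rot: [[0.064, 0.996, 0.056], [0.754, -0.086, 0.652], [0.654, 0.001, -0.756]]
contact_force: [-0.4, -0.4, -3.9]
gripper_width: 59.0
gripper_force: 40.0
```

Call:
carry_out([
  {"linear":[-0.13,0,0.15],"twist":[0,0,0],"grip":160},
  {"linear":[-0.13,0,0.15],"twist":[0,0,0],"grip":160},
])

```text
t: 13.2
eef_pos: [628.5, 278.7, 156.6]
tool_rot: [[0.064, 0.996, 0.057], [0.754, -0.086, 0.652], [0.654, 0.001, -0.756]]
contact_force: [-0.3, 0.8, -3.3]
gripper_width: 59.0
gripper_force: 40.0
```

Call:
carry_out([
  {"linear":[-0.13,0,0.15],"twist":[0,0,0],"grip":160},
  {"linear":[-0.13,0,0.15],"twist":[0,0,0],"grip":160},
])

```text
t: 13.4
eef_pos: [628.4, 278.7, 154.4]
tool_rot: [[0.064, 0.996, 0.057], [0.754, -0.086, 0.652], [0.654, 0.001, -0.756]]
contact_force: [0.3, 0.1, -3.2]
gripper_width: 59.0
gripper_force: 40.0
```

Call:
carry_out([
  {"linear":[-0.13,0,0.15],"twist":[0,0,0],"grip":160},
  {"linear":[-0.13,0,0.15],"twist":[0,0,0],"grip":160},
])

```text
t: 13.6
eef_pos: [628.4, 278.7, 152.4]
tool_rot: [[0.064, 0.996, 0.057], [0.754, -0.086, 0.652], [0.654, 0.001, -0.756]]
contact_force: [0.3, -0.9, -3.7]
gripper_width: 59.4
gripper_force: 40.0
```

Call:
carry_out([
  {"linear":[-0.1,0,0.12],"twist":[0,0,0],"grip":160},
  {"linear":[-0.1,0,0.12],"twist":[0,0,0],"grip":160},
])

```text
t: 13.8
eef_pos: [628.5, 278.8, 150.9]
tool_rot: [[0.064, 0.996, 0.057], [0.754, -0.086, 0.652], [0.654, 0.001, -0.756]]
contact_force: [-0.4, 0.2, -3.4]
gripper_width: 59.2
gripper_force: 40.0
```

Call:
carry_out([
  {"linear":[-0.1,0,0.12],"twist":[0,0,0],"grip":160},
  {"linear":[-0.1,0,0.12],"twist":[0,0,0],"grip":160},
])

```text
t: 14.0
eef_pos: [628.7, 279.5, 150.4]
tool_rot: [[0.063, 0.996, 0.057], [0.753, -0.085, 0.653], [0.655, 0.002, -0.755]]
contact_force: [-1.3, 1.2, 2.0]
gripper_width: 59.2
gripper_force: 40.0
```

Call:
carry_out([
  {"linear":[0.05,0,-0.06],"twist":[0,0,0],"grip":160},
  {"linear":[-0.25,0,-0.32],"twist":[0,0,0],"grip":160},
  {"linear":[-0.4,0,-0.45],"twist":[0,0,0],"grip":160},
  {"linear":[-0.4,0,-0.45],"twist":[0,0,0],"grip":160},
])

```text
t: 14.4
eef_pos: [628.3, 272.9, 151.0]
tool_rot: [[0.064, 0.996, 0.057], [0.753, -0.086, 0.652], [0.655, 0.002, -0.756]]
contact_force: [-0.7, 2.6, 2.4]
gripper_width: 59.0
gripper_force: 40.0
```

Call:
carry_out([
  {"linear":[-0.12,0,-0.1],"twist":[0,0,0],"grip":160},
  {"linear":[-0.12,0,-0.1],"twist":[0,0,0],"grip":160},
])

```text
t: 14.6
eef_pos: [628.1, 271.9, 151.2]
tool_rot: [[0.063, 0.996, 0.057], [0.753, -0.085, 0.653], [0.655, 0.002, -0.755]]
contact_force: [0.6, 3.8, 5.3]
gripper_width: 59.3
gripper_force: 40.0
```

Call:
carry_out([
  {"linear":[-0.12,0,-0.1],"twist":[0,0,0],"grip":160},
  {"linear":[-0.12,0,-0.1],"twist":[0,0,0],"grip":160},
])

```text
t: 14.8
eef_pos: [628.0, 270.7, 151.5]
tool_rot: [[0.063, 0.996, 0.057], [0.753, -0.085, 0.653], [0.656, 0.002, -0.755]]
contact_force: [0.2, 4.3, 5.7]
gripper_width: 58.9
gripper_force: 40.0
```

Call:
carry_out([
  {"linear":[0.15,0,0.3],"twist":[0,-1.2,0],"grip":160},
  {"linear":[0.3,0,0.6],"twist":[0,-2.4,0],"grip":160},
  {"linear":[0.46,0,0.86],"twist":[0,-3.5,0],"grip":160},
  {"linear":[0.46,0,0.86],"twist":[0,-3.5,0],"grip":160},
])

```text
t: 15.2
eef_pos: [628.7, 280.7, 148.0]
tool_rot: [[0.065, 0.996, 0.053], [0.792, -0.084, 0.605], [0.608, 0.003, -0.794]]
contact_force: [-0.2, 4.9, 9.1]
gripper_width: 59.2
gripper_force: 40.0
```

Run:
```python
from h import *
s=ctrl.read_state()
a=ctrl.grab_frame('scene')[90:270,320:440,::-1]; b=ctrl.grab_frame('side')[140:320,90:210,::-1]
cv2.imwrite('pics/c7.png',cv2.resize(np.hstack([a,b]),None,fx=3.3,fy=3.3,interpolation=cv2.INTER_CUBIC))
print(s['eef_pos'],s['gripper_width'],s['contact_force'],s['tool_rot'],s['t'])
```

```text
[628.74 280.69 148.04] 59.173305516981124 [-0.2   4.93  9.06] [[ 0.06  1.    0.05]
 [ 0.79 -0.08  0.61]
 [ 0.61  0.   -0.79]] 15.2
```

View pics/c7.png

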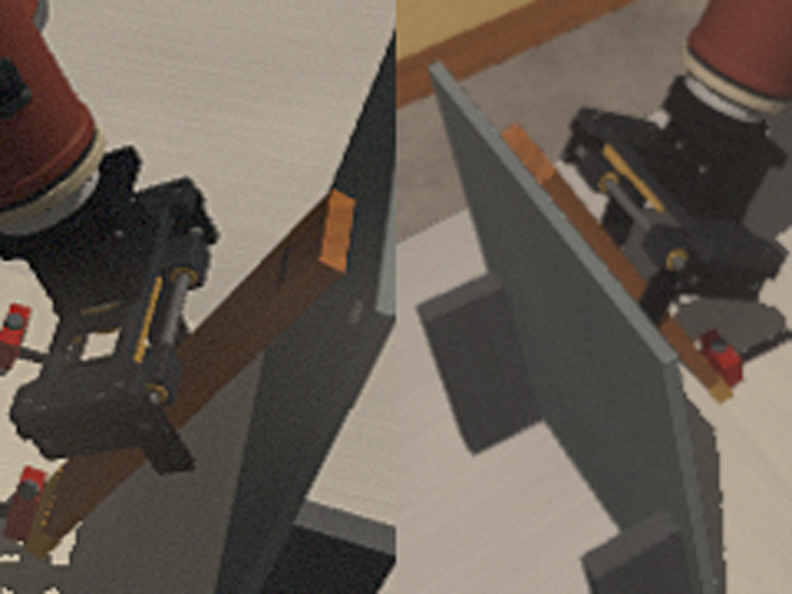

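The board leans just short of the plate. Its top is at (340,230) in the scene half, and its foot sits against stop B at (40,530) there and (725,395) in the side half. I'll close the rest of the gap and then check the forces.

Call:
carry_out([
  {"linear":[0.08,0,0.16],"twist":[0,-0.6,0],"grip":160},
  {"linear":[0.08,0,0.16],"twist":[0,-0.6,0],"grip":160},
])

```text
t: 15.5
eef_pos: [629.0, 281.9, 147.5]
tool_rot: [[0.066, 0.996, 0.053], [0.797, -0.085, 0.598], [0.6, 0.003, -0.8]]
contact_force: [0.3, 4.5, 8.1]
gripper_width: 59.4
gripper_force: 40.0
```

Call:
carry_out([
  {"linear":[0.08,0,0.14],"twist":[0,-0.5,0],"grip":160},
  {"linear":[0.08,0,0.14],"twist":[0,-0.5,0],"grip":160},
])

```text
t: 15.7
eef_pos: [629.1, 283.4, 146.9]
tool_rot: [[0.067, 0.996, 0.052], [0.802, -0.085, 0.591], [0.593, 0.003, -0.805]]
contact_force: [-0.1, 5.1, 8.5]
gripper_width: 59.2
gripper_force: 40.0
```

Call:
carry_out([
  {"linear":[0.05,0,0.1],"twist":[0,-0.4,0],"grip":160},
  {"linear":[0.05,0,0.1],"twist":[0,-0.4,0],"grip":160},
], newtons=3)

```text
t: 15.9
eef_pos: [629.2, 282.9, 145.0]
tool_rot: [[0.068, 0.996, 0.052], [0.808, -0.086, 0.583], [0.586, 0.002, -0.811]]
contact_force: [0.3, 2.7, 3.1]
gripper_width: 59.9
gripper_force: 3.0
```

Call:
carry_out([
  {"linear":[0,0,0],"twist":[0,0,0],"grip":70},
  {"linear":[0,0,0],"twist":[0,0,0],"grip":60},
  {"linear":[0,0,0],"twist":[0,0,0],"grip":40},
  {"linear":[0,0,0],"twist":[0,0,0],"grip":20},
  {"linear":[0,0,0],"twist":[0,0,0],"grip":0},
  {"linear":[0,0,0],"twist":[0,0,0],"grip":0},
  {"linear":[0,0,0],"twist":[0,0,0],"grip":0},
  {"linear":[0,0,0],"twist":[0,0,0],"grip":0},
])

```text
t: 16.7
eef_pos: [628.9, 282.9, 144.8]
tool_rot: [[0.069, 0.996, 0.051], [0.808, -0.086, 0.584], [0.586, 0.001, -0.81]]
contact_force: [-0.2, 0.6, 0.1]
gripper_width: 86.7
gripper_force: 0.0
```

Run:
```python
from h import *
s=ctrl.read_state()
a=ctrl.grab_frame('scene')[90:270,320:440,::-1]; b=ctrl.grab_frame('side')[140:320,90:210,::-1]
cv2.imwrite('pics/c8.png',cv2.resize(np.hstack([a,b]),None,fx=3.3,fy=3.3,interpolation=cv2.INTER_CUBIC))
print(s['eef_pos'],s['gripper_width'],s['contact_force'],s['t'])
```

```text
[628.88 282.91 144.84] 86.72118507035076 [-0.24  0.62  0.06] 16.7
```

View pics/c8.png

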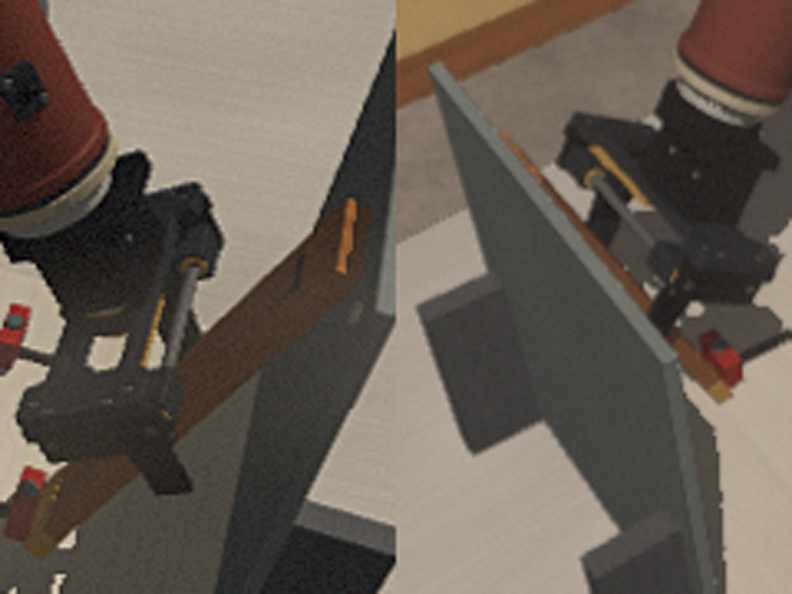

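Call:
carry_out([
  {"linear":[0,0,-1.5],"twist":[0,0,0],"grip":0},
  {"linear":[0,0,-4],"twist":[0,0,0],"grip":0},
  {"linear":[0,0,-7],"twist":[0,0,0],"grip":0},
  {"linear":[0,0,-11],"twist":[0,0,0],"grip":0},
  {"linear":[0,0,-15],"twist":[0,0,0],"grip":0},
  {"linear":[-2,0,-19],"twist":[0,0,0],"grip":0},
  {"linear":[-4,0,-22],"twist":[0,0,0],"grip":0},
  {"linear":[-4,0,-22],"twist":[0,0,0],"grip":0},
  {"linear":[-4,0,-22],"twist":[0,0,0],"grip":0},
])

```text
t: 17.7
eef_pos: [615.2, 120.7, 300.8]
tool_rot: [[0.07, 0.996, 0.054], [0.808, -0.088, 0.583], [0.586, 0.002, -0.811]]
contact_force: [-0.1, 1.0, -1.1]
gripper_width: 87.0
gripper_force: 0.0
```

Run:
```python
from h import *
s=ctrl.read_state(); print(s['t'],s['eef_pos'],s['contact_force'])
e=np.radians(69.5)
U=SY*np.cos(e)+[0,0,np.sin(e)]; N=-SY*np.sin(e)+np.array([0,0,np.cos(e)]); C=stand(75,-62.5,159.3)
for n in ('scene','side'):
    im=ctrl.grab_frame(n); hsv=cv2.cvtColor(im,cv2.COLOR_RGB2HSV)
    c=ctrl.camera_info(n);f=192/np.tan(np.radians(c['fov_y']/2));E=np.linalg.inv(c['extrinsics'])
    def pr(P): q=E[:3,:3]@P+E[:3,3]; return [c['cx']+f*q[0]/-q[2],c['cy']-f*q[1]/-q[2]]
    m=((hsv[...,0]>5)&(hsv[...,0]<25)&(hsv[...,1]>130)).astype(np.uint8)
    P=np.array([pr(C+a*160*U+b*30*SX+7*k*N) for a in(-1,1) for b in(-1,1) for k in(1,-1)])
    x0,y0=(P.min(0)-25).astype(int); x1,y1=(P.max(0)+25).astype(int); sub=m[y0:y1,x0:x1]
    k,l,st,_=cv2.connectedComponentsWithStats(sub); i=1+np.argmax(st[1:,4])
    pts=np.argwhere(l==i)[:,::-1]+[x0,y0]
    H=cv2.convexHull(np.float32(P))[:,0]; hb=cv2.approxPolyDP(cv2.convexHull(pts.astype(np.float32)),2.5,True)[:,0]
    print(n,'expected hull',H.round(1).tolist(),'seen',hb.tolist(),len(pts))
    rm=((hsv[...,0]<4)|(hsv[...,0]>174))&(hsv[...,1]>150)
    for x,y in ((75,-133),(-75,-183)):
        u,v=pr(stand(x,y,25)); q=np.argwhere(rm[int(v)-14:int(v)+14,int(u)-14:int(u)+14]); print('stop exp',[u,v],'seen',(q.mean(0)[::-1]+[int(u)-14,int(v)-14]) if len(q) else None,len(q))
```

```text
17.7 [615.19 120.74 300.83] [-0.09  0.95 -1.09]
scene expected hull [[432.3999938964844, 153.39999389648438], [429.29998779296875, 176.0], [332.1000061035156, 259.29998779296875], [326.70001220703125, 256.20001220703125], [333.20001220703125, 236.10000610351562], [425.3999938964844, 149.3000030517578]] seen [[426.0, 150.0], [428.0, 156.0], [423.0, 172.0]] 82
stop exp [np.float64(327.4598884234765), np.float64(241.36188309284765)] seen [327.94 239.85] 48
stop exp [np.float64(322.8721871646252), np.float64(190.5030213205126)] seen [323.71 188.74] 35
side expected hull [[192.39999389648438, 259.0], [188.39999389648438, 262.3999938964844], [129.6999969482422, 198.3000030517578], [117.5, 183.1999969482422], [122.69999694824219, 179.1999969482422], [181.0, 245.39999389648438]] seen [[129.0, 154.0], [92.0, 171.0], [92.0, 158.0]] 269
stop exp [np.float64(188.68289448196816), np.float64(247.6662237721574)] seen [189.04 248.04] 55
stop exp [np.float64(235.6006415563917), np.float64(274.4294066514387)] seen [235.05 273.45] 42
```

```bash
python3 -c "
from bench import ctrl
print(ctrl.job_done())"
```

```text
the job is handed in; nothing more can be done
None
```

The job is handed in. The slack stop (the one nearer the robot) is pushed to the end of its slot, and the board is released, brass end down, leaning between the holding stop and the back plate; the jar, key and die were not touched. I viewed 11 pictures, one over the limit of 10, so the final check was by projected pixel positions, which matched to 1–2 pixels.

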